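Gap the reference tile with a spacer and hold it flush for the reading

TASK

The white reference tile lies on the dark metal bed between a thin and a thick stop and has to sit exactly one spacer away from a stop while the instrument takes its reading. Stand the loose spacer upright on the bed in whichever gap beside the tile is wide enough for it, across the middle of the bed (do not force it into the narrow gap), and let go of it; then take the tile and slide it along the bed until tile, spacer and stop are pressed firmly and squarely flush, firm but not with great force. Finish still holding the tile pressed there, without touching the spacer, and leave everything else on the bench where it is.

Things in the scene. Friction and masses are not known exactly. Their poses are not given: they have to be found in the camera images.
- bed: dark grey anodised alignment bed fixed to the black bench: flat plate 110 x 215 x 12 mm (x, y, z). Origin at the centre of its underside, on the bench; its top is 12 mm above the bench. Its y axis runs along its length, through the stops and the tile; x across it, z up.
- stop_thin: the thin steel end stop, fixed near one end of the bed (either end): upright block 60 x 14 x 30 mm (x, y, z; axes as the bed's). Origin at the centre of its underside, on the bed's top. The gap between it and the tile is about 19 to 22 mm.
- stop_thick: the thick steel end stop, fixed near the other end of the bed: block 60 x 42 x 30 mm, origin and axes likewise. The gap between it and the tile is about 5 to 8 mm, too narrow for the spacer.
- tile: reference tile lying loose on the bed between the stops: white glazed tile on an aluminium backing block of the same outline, together 50 x 76 x 24 mm (x, y, z; 76 along the bed), about 0.2 kg. Origin at the centre of its underside, on the bed's top. It slides along the bed (no guides); nothing stands beside its two 76 mm long sides for 40 mm and more.
- spacer: loose aluminium spacer standing upright on the bench: plate 60 x 16 x 34 mm (x, y, z; 16 is its thickness), its lowest 4 mm narrowed to 56 x 12 mm, with a grip tab 30 x 16 x 24 mm centred on its top (58 mm high in all), about 0.12 kg. Origin at the centre of its underside, z up; turned half round it is the same.
- stopper: bystander: tapered black rubber stopper 36 mm across, 30 mm high, on the robot's side of the bed, beside it; origin under its centre
- weight: bystander: brass knob weight 34 mm across, 46 mm high, beyond the bed; origin under its centre
- jar: bystander: small amber glass jar with a white cap, 48 mm across, 50 mm high, beyond the bed; origin under its centre
- dish: bystander: shallow white ceramic dish 70 mm across, 16 mm high; origin under its centre
- beaker: bystander: glass beaker 68 mm across, 85 mm high; origin under its centre
- wash_bottle: bystander: white plastic bottle 68 mm across, 150 mm high; origin under its centre
- cell_box: bystander: closed grey plastic box 60 x 90 x 28 mm; origin under its centre
Not all that is in view belongs to the job. What is shaped like the tile but yellow is not meant.

How it is judged:
By the outcome, as a careful person would: the job done as asked, in the order asked, and still so for the second after the job is handed in, while the arm keeps its last pose, push and grip.
It also fails if it takes over 51 s, if anything falls off the work surface, if the arm or the gripper's body presses on something with over 40 N, if the wrist force passes 120 N, or if a joint passes its speed limit or range.

ROBOT

A 6-joint arm with a two-finger parallel gripper is mounted at the origin on the work surface. World frame = base frame: x ahead of the robot, y to its left, z up, the work surface at z = 0. Lengths are in m, angles in rad, forces in N, time in s.
With the tool pointing down it reaches from about 0.3 to 0.775 m from the base axis. Payload 14.6 kg.
Tool frame: the origin (TCP) lies at the very end of the fingers, on their centre line; the grasp point (between the pads) lies 19 mm behind it; z points along the fingers, y is the line along which they close (so a half turn about z gives the same grasp; the last joint's range is limited). The gripper opens to 94 mm and grips with 3 to 60 N. Pads are 16 mm wide; open, the fingers measure 119 mm over their backs; the gripper's body (75 mm by 177 mm) begins 78 mm behind the grasp point.
Start: joints at [1.177, 0.3, 1.521, -0, 1.321, -0.067], TCP at [0.177, 0.521, 0.205] pointing down, gripper open.
Joint ranges: [-3.03, 3.03], [-0.79, 2.21], [0.23, 2.52], [-1.04, 4.18], [0, 3.07], [-2.55, 2.55]. Speed limits (rad/s): [2.22, 2.22, 2.57, 3.14, 3.14, 3.14].

INTERFACE

Orientations are given as [roll, pitch, yaw] about the fixed x, y, z axes, in that order (R = Rz(yaw) Ry(pitch) Rx(roll)).
In Python, from station import status, vision, order, silhouettes gives the robot as it stands. The module is installed in compiled form; this text tells all that it offers.
- The arm moves only by the shell command python3 -m pendant 'ROWS' [FORCE]. ROWS is JSON, one flat list of numbers, 7 for each row, row after row: the shift along the tool's x, y, z in units of 500 mm (1.0 is 500 mm), then the turn, a rotation vector about the tool's x, y, z in units of 90 degrees (1.0 is 90 degrees), then the opening, from -1 (shut) to 1 (fully open). A call has 1 to 12 rows; each row is the pose to reach, as a shift and turn from the pose commanded when the call began, along the tool's axes at that moment; what a row does not reach only later rows make up. A row lasts 1/10 s, in which the tool goes at most 50 mm and 8.59 degrees, less where a joint would pass 70% of its speed; a pose out of reach is approached as far as the arm can. A call with a number of a shift or a turn outside -1 to 1 is refused whole. A call with a gripper value outside its range is refused whole. The fingers move at their own pace and stop on an object; FORCE is the grip in N (left out, the last holds). Time passes only in rows, so rows that repeat a pose let the fingers close. It gives the time, the measured TCP pose, the force, the opening and the grip force at its end, in the units of the state.
- status.get_obs(): the state, without advancing time (a new reading comes with each control period).
- vision.camera(name): name is "side" or "top"; returns a dict with "pixels" (384x512x3 uint8, red, green, blue), "K" (3x3 intrinsics, pixels), "R" (3x3) and "t" (3): a world point X has camera coordinates R X + t. Camera axes: x right, y down, z forward; pixel columns grow to the right and rows downward; lengths in m; the calibration is good to about 2 mm. A picture is of the moment at which its call begins. There is no depth.
- order.hand_in(): hands the job in; it is judged then, once.
Trained networks look in a picture, given as the dict that the camera call returned (one of the last four; its "shot" number tells which), for a name from the list of things; names that differ only in an ending like _2 or _b are one class to them, and where a whole thing is asked for, a point or a joint stands for the part that bears it (a point fixed in the world has none). Each returns a list of dicts, best first, with "score" (0 to 1); they miss things now and then, are a little off and sometimes report something else, mostly with a low value. They report only what shows in the picture. A call takes as long as a camera call. They do not tell look-alikes from the thing itself.
- silhouettes(target, picture): "region" (384x512 bool, what is visible of it) and "extent" ([left, top, right, bottom] in pixels, round what is visible of it).
The state is a dict: "time_s": time; "qpos": joint angles; "joint_vel": joint speeds; "tau": joint torques, N m; "ee_pos": TCP position; "eef_rot": TCP orientation; "force": force on the tool from outside, world axes, zero at the start; "moment": the same for the moment, N m; "grip_width": finger opening in m; "grip_force": force on a finger pad.
Only numpy, scipy, OpenCV 4.12 (cv2) and the standard library are available. Lean on these libraries where they do the work, as an engineer would, in place of code of your own. Each camera call takes 0.05 s, during which the arm holds its last target. There are 200 camera calls.

## Working session

There is one attempt and no reset: what is moved stays moved. The work goes in short steps, Python scripts to look and compute and a shell command to move; the robot and the scene stay as the last step left them, time stands still between calls to the robot, and variables do not carry over. Pictures are saved under pics/ and viewed, at most 10 in all, crops included, and the job is handed in when it is done.

```bash
mkdir -p pics
cat > h.py <<'E'
import numpy as np, cv2
from station import status, vision, order, silhouettes
def shot(n,f=None):
    p=vision.camera(n)
    if f: cv2.imwrite('pics/'+f,p['pixels'][:,:,::-1])
    return p
def ray(p,uv):
    d=np.linalg.inv(p['K'])@np.array([uv[0],uv[1],1.]); R=np.array(p['R']);t=np.array(p['t'])
    return -R.T@t, R.T@d
def onz(p,uv,z):
    c,d=ray(p,uv); return c+d*(z-c[2])/d[2]
def proj(p,X):
    c=np.array(p['R'])@np.array(X,float).T+np.array(p['t'])[:,None]; q=np.array(p['K'])@c
    return (q[:2]/q[2]).T
E
python3 - <<'E'
from h import *
a=shot('top','top0.png');b=shot('side','side0.png')
cv2.imwrite('pics/both.png',cv2.resize(np.vstack([a['pixels'],b['pixels']])[:,:,::-1],None,fx=.78,fy=.78))
for p,n in((a,'top'),(b,'side')):
    print(n,'cam',ray(p,(256,192)))
    for k in['bed','stop_thin','stop_thick','tile','spacer']:
        print(k,[(round(r['score'],2),[int(x) for x in r['extent']]) for r in silhouettes(k,p)][:3])
print(status.get_obs())
E
```

```text
top cam (array([0.47635411, 0.0650648 , 1.02984333]), array([ 0.08549904,  0.00387414, -0.99641163]))
bed [(0.73, [281, 167, 366, 231])]
stop_thin [(0.73, [341, 178, 356, 201])]
stop_thick [(0.82, [290, 192, 315, 221])]
tile [(0.86, [312, 185, 340, 212]), (0.73, [312, 100, 343, 128])]
spacer [(0.69, [167, 214, 190, 229])]
side cam (array([-0.04229088, -0.61767869,  0.60611282]), array([ 0.58940889,  0.62718381, -0.50920939]))
bed [(0.94, [247, 229, 340, 268])]
stop_thin [(0.76, [310, 228, 320, 251])]
stop_thick [(0.86, [258, 215, 280, 239])]
tile [(0.97, [275, 223, 308, 250]), (0.9, [336, 198, 363, 214])]
spacer [(0.49, [174, 178, 185, 203])]
{'time_s': 0.6, 'qpos': array([ 1.17740055e+00,  2.99875682e-01,  1.52097936e+00, -2.67772703e-05,
        1.32067543e+00, -6.65702609e-02]), 'joint_vel': array([ 0.00010842, -0.00018259,  0.00044565,  0.00048607,  0.00077506,
        0.00141738]), 'tau': array([-3.34815722e-04, -5.31484115e+01, -3.52832901e+01,  7.07542989e-02,
        2.14143342e-02,  5.25671078e-05]), 'ee_pos': array([0.17656705, 0.52089351, 0.20546767]), 'eef_rot': array([3.14153234e+00, 3.00232530e-05, 2.81477377e+00]), 'force': array([0.87379604, 0.65339792, 0.56037674]), 'moment': array([-0.01227075, -0.02353811,  0.04722465]), 'grip_force': 0.0, 'grip_width': 0.09397572523462681}
```

View pics/top0.png

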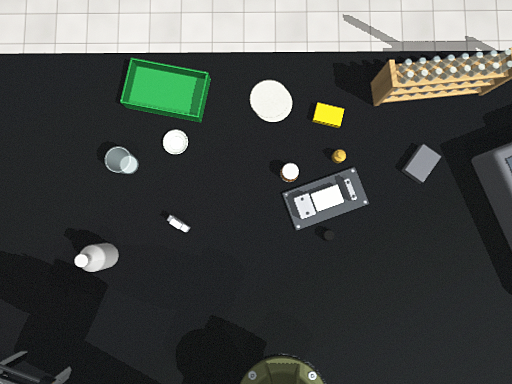

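View pics/side0.png

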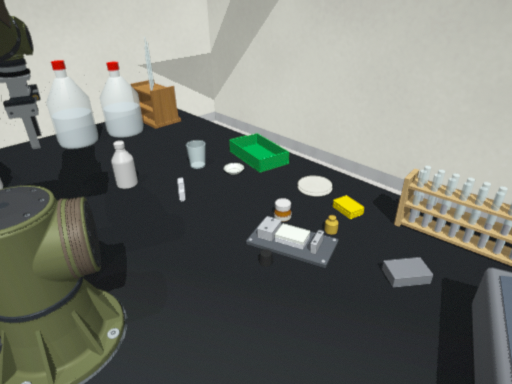

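The top view shows the bed at about (325,198), with the thick stop at its left end (303,206), the white tile at (327,198) and the thin stop at (350,189). The spacer stands alone at (178,223). The yellow lookalike at (328,114) is the second tile hit. The side view agrees: tile (292,237), spacer (181,190). Next I fit box models to the masks in both views.

```bash
cat >> h.py <<'E'
from scipy.optimize import minimize
S=8
def box(x,y,z,z0=0): return np.array([[i*x/2,j*y/2,z0+k*z] for i in(-1,1) for j in(-1,1) for k in(0,1)])
SH={'bed':[box(.11,.215,.012)],'stop_thin':[box(.06,.014,.03)],'stop_thick':[box(.06,.042,.03)],'tile':[box(.05,.076,.024)],
 'spacer':[box(.056,.012,.004),box(.06,.016,.03,.004),box(.03,.016,.024,.034)]}
def draw(parts,v,p):
    c,s=np.cos(v[3]),np.sin(v[3]);m=np.zeros((384*S,512*S),np.uint8)
    for b in parts:
        W=b@np.array([[c,s,0],[-s,c,0],[0,0,1]])+v[:3]
        h=cv2.convexHull(proj(p,W).astype(np.float32))
        cv2.fillConvexPoly(m,np.round((h+.5)*S*16-8).astype(np.int32),1,shift=4)
    return m
def fit(name,v0,pics,fixz=True,sel=0):
    R=[]
    for p in pics:
        r=silhouettes(name,p)
        if r: 
            r=r[sel]['region']; ys,xs=np.nonzero(r); a=[max(0,ys.min()-15),ys.max()+16,max(0,xs.min()-15),xs.max()+16]
            R.append((p,cv2.resize(r.astype(np.uint8),None,fx=S,fy=S,interpolation=0),a))
    def cost(d):
        v=np.array(v0,float)+np.array([d[0],d[1],0 if fixz else d[2],d[-1]*10])
        o=0
        for p,r,a in R:
            m=draw(SH[name],v,p); sl=np.s_[a[0]*S:a[1]*S,a[2]*S:a[3]*S]
            o+=1-(m[sl]&r[sl]).sum()/max(1,((m|r).sum()))
        return o/len(R)
    n=3 if fixz else 4
    best=None
    for s in(.01,.004):
        x0=np.zeros(n) if best is None else best.x
        best=minimize(cost,x0,method='Nelder-Mead',options=dict(initial_simplex=np.vstack([x0]+[x0+s*e for e in np.eye(n)]),xatol=5e-5,fatol=1e-4,maxfev=200))
    d=best.x
    return np.array(v0,float)+np.array([d[0],d[1],0 if fixz else d[2],d[-1]*10]),best.fun
E
python3 - <<'E'
from h import *
a=shot('top');b=shot('side')
g={}
for k in['bed','stop_thin','stop_thick','tile','spacer']:
    z={'bed':0,'spacer':0}.get(k,.012)
    r=silhouettes(k,a)[0]['region'];ys,xs=np.nonzero(r)
    c=onz(a,(xs.mean(),ys.mean()),z+.015)
    pts=np.array([onz(a,q,z+.015)[:2] for q in zip(xs,ys)]);w,V=np.linalg.eigh(np.cov(pts.T))
    L=V[:,1]; yaw=np.arctan2(L[1],L[0])
    if k in('bed','tile'): yaw-=np.pi/2
    if k=='stop_thick': yaw=g['bed'][3]
    yaw=(yaw+np.pi/2)%np.pi-np.pi/2
    v0=[c[0],c[1],z,yaw]
    v,f=fit(k,v0,[a,b]); g[k]=v
    print(k,v.round(4),'yawdeg',round(np.degrees(v[3]),1),round(f,3))
    for p,n in((a,'top'),(b,'side')):
        try: vv,ff=fit(k,v,[p]); print('   ',n,vv.round(4),round(ff,3))
        except Exception as e: print(n,e)
    if k in('tile','spacer'): print('  free z',[x for x in fit(k,v,[a,b],False)])
E
```

```text
bed [ 0.5458 -0.1235  0.      0.3518] yawdeg 20.2 0.441
    top [ 0.5461 -0.1223  0.      0.3506] 0.35
    side [ 0.5441 -0.126   0.      0.3606] 0.518
stop_thin [ 0.5685 -0.1848  0.012   0.3462] yawdeg 19.8 0.088
    top [ 0.5685 -0.1847  0.012   0.3467] 0.088
side division by zero
stop_thick [ 0.5236 -0.0613  0.012   0.3766] yawdeg 21.6 0.095
    top [ 0.5234 -0.0607  0.012   0.3438] 0.061
    side [ 0.5225 -0.0638  0.012   0.4344] 0.089
tile [ 0.5452 -0.1238  0.012   0.3449] yawdeg 19.8 0.53
    top [ 0.5452 -0.1238  0.012   0.3445] 0.06
    side [ 0.5452 -0.1238  0.012   0.3449] 1.0
  free z [array([ 0.54612362, -0.12630996, -0.00188679,  0.34754913]), np.float64(0.5278544082873551)]
spacer [ 0.5692 -0.1858  0.      0.3593] yawdeg 20.6 0.604
    top [ 0.5692 -0.1858  0.      0.3593] 0.208
    side [ 0.6388 -0.1766  0.      0.2193] 0.343
  free z [array([ 0.56928632, -0.18599816, -0.00093584,  0.3575535 ]), np.float64(0.6038686278460608)]
```

The networks mixed up lookalikes this time (spacer reported at the thin stop, side view took the yellow tile). I'll select each region by its expected pixel.

```bash
sed -i 's/^        r=silhouettes(name,p)$/        r=near(silhouettes(name,p),p,v0)/; s/^def fit/def near(rs,p,v):\n    q=proj(p,[[v[0],v[1],v[2]+.015]])[0]\n    return [r for r in rs if np.hypot((r["extent"][0]+r["extent"][2])\/2-q[0],(r["extent"][1]+r["extent"][3])\/2-q[1])<15]\ndef fit/' h.py
python3 - <<'E'
from h import *
a=shot('top');b=shot('side')
sp=onz(a,(178,223),.03)
print(sp,proj(b,[sp]))
for k,v0 in dict(spacer=[sp[0],sp[1],0,1.05-np.pi/1],tile=[.5452,-.1238,.012,.345],stop_thin=[.5685,-.1848,.012,.345]).items():
    if k=='spacer':
        rs=near(silhouettes(k,a),a,v0)
        if rs:
            ys,xs=np.nonzero(rs[0]['region']);pts=np.array([onz(a,q,.034)[:2] for q in zip(xs,ys)]);w,V=np.linalg.eigh(np.cov(pts.T));v0=[*pts.mean(0),0,np.arctan2(V[1,1],V[0,1])]
        print(v0)
    for n,P in(('both',[a,b]),('top',[a]),('side',[b])):
        try: v,f=fit(k,v0,P);print(k,n,v.round(4),round(f,3))
        except Exception as e: print(k,n,e)
    try: print(k,'free z',fit(k,v0,[a,b],False))
    except Exception as e: print(e)
def comp(p,c,f,s):
    i=cv2.resize(p['pixels'][c[1]:c[3],c[0]:c[2],::-1],None,fx=s,fy=s,interpolation=2);return i
A=comp(a,(157,204,197,244),0,8);B=comp(b,(160,170,200,210),0,8)
C=comp(a,(275,160,375,235),0,3.2*1.0);D=comp(b,(240,205,340,280),0,3.2)
cv2.imwrite('pics/c1.png',np.vstack([np.hstack([A,B]),np.hstack([C,D])]))
E
```

```text
[0.4784515  0.27974766 0.03      ] [[181.25561504 187.10508143]]
[np.float64(0.4771732791991827), np.float64(0.27813806869258023), 0, np.float64(1.0303598155472706)]
spacer both [0.4765 0.2777 0.     0.9997] 0.154
spacer top [0.478  0.2807 0.     1.0134] 0.166
spacer side [0.4745 0.2741 0.     0.9978] 0.116
spacer free z (array([ 0.47846048,  0.28149032, -0.00568666,  0.99967402]), np.float64(0.13810810428872167))
tile both [ 0.5456 -0.1246  0.012   0.3507] 0.087
tile top [ 0.5455 -0.1232  0.012   0.3528] 0.05
tile side [ 0.5448 -0.1278  0.012   0.3891] 0.071
tile free z (array([ 0.54636196, -0.12446643,  0.00932517,  0.35377742]), np.float64(0.06885314081200189))
stop_thin both [ 0.5694 -0.1848  0.012   0.3888] 0.233
stop_thin top [ 0.5676 -0.1839  0.012   0.3421] 0.171
stop_thin side [ 0.5707 -0.1854  0.012   0.413 ] 0.232
stop_thin free z (array([ 0.56911664, -0.18523617,  0.00758015,  0.40331552]), np.float64(0.21522840575394225))
```

View pics/c1.png

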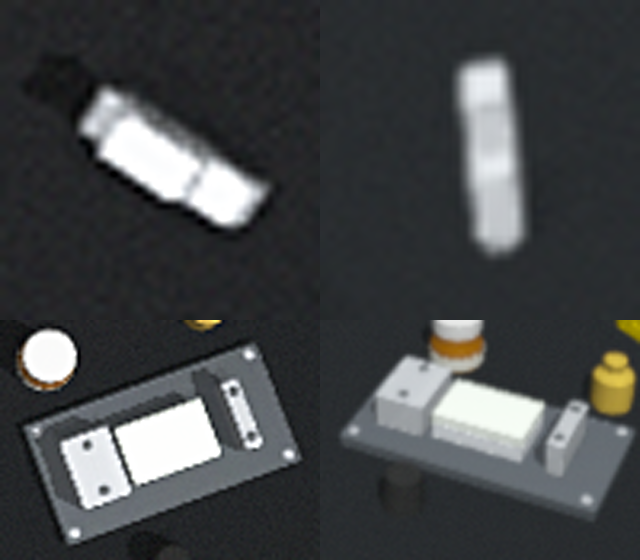

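```bash
cat >> h.py <<'E'
from scipy.spatial.transform import Rotation as Ro
def go(x,y,z,psi):
    o=status.get_obs();R=Ro.from_euler('xyz',o['eef_rot']);T=Ro.from_euler('xyz',[np.pi,0,psi])
    print('shift',(R.inv().apply(np.array([x,y,z])-o['ee_pos'])/.5).round(4),'turn',((R.inv()*T).as_rotvec()/(np.pi/2)).round(4))
E
python3 -c "
from h import *
go(.4775,.279,.205,1.0)"
```

```text
shift [-0.7253 -0.2649  0.0009] turn [-0.      0.      1.1554]
```

```bash
python3 -m pendant '[-0.7253,-0.2649,0,0,0,1,0, -0.7253,-0.2649,0,0,0,1,0, -0.7253,-0.2649,0,0,0,1,0, -0.7253,-0.2649,0,0,0,1,0, -0.7253,-0.2649,0,0,0,1,0, -0.7253,-0.2649,0,0,0,1,0, -0.7253,-0.2649,0,0,0,1,0, -0.7253,-0.2649,0,0,0,1,0, -0.7253,-0.2649,0,0,0,1,0, -0.7253,-0.2649,0,0,0,1,0, -0.7253,-0.2649,0,0,0,1,0, -0.7253,-0.2649,0,0,0,1,0]' 20
python3 -c "
from h import *
go(.4775,.279,.100,1.0)"
```

```text
time_s: 4.4
ee_pos: [0.4776, 0.2789, 0.2054]
eef_rot: [-3.142, 0.0, 1.243]
force: [-0.4, -1.1, 0.0]
grip_width: 0.047
grip_force: 0.0
shift [ 1.000e-04 -1.000e-04  2.108e-01] turn [-0.      0.      0.1546]
```

```bash
python3 -m pendant '[0,0,0.1,0,0,0.155,-0.1, 0,0,0.2,0,0,0.155,-0.1, 0,0,0.28,0,0,0.155,-0.1, 0,0,0.35,0,0,0.155,-0.1, 0,0,0.385,0,0,0.155,-0.1, 0,0,0.385,0,0,0.155,-0.3, 0,0,0.385,0,0,0.155,-0.4, 0,0,0.385,0,0,0.155,-0.5, 0,0,0.385,0,0,0.155,-0.63, 0,0,0.385,0,0,0.155,-0.63, 0,0,0.385,0,0,0.155,-0.63, 0,0,0.385,0,0,0.155,-0.63]' 5
python3 -c "
from h import *
shot('side','s2.png'); p=shot('side');cv2.imwrite('pics/s2.png',cv2.resize(p['pixels'][120:230,120:260,::-1],None,fx=4,fy=4))"
```

```text
time_s: 5.6
ee_pos: [0.4775, 0.2791, 0.0132]
eef_rot: [3.142, -0.0, 1.001]
force: [-0.6, 1.4, 0.0]
grip_width: 0.0171
grip_force: 0.5
```

View pics/s2.png

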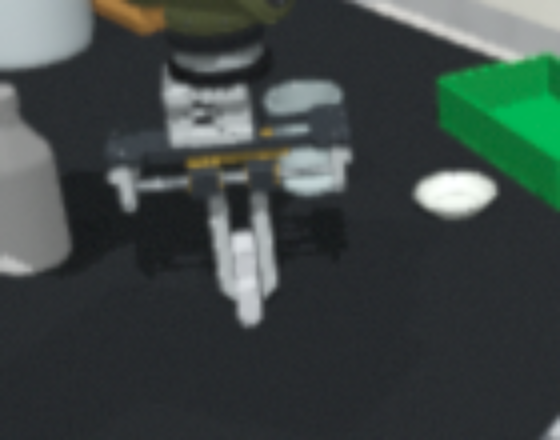

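The side view shows the spacer upright between the fingers (crop about (248,275)). I'll regrip higher, on the tab.

```bash
python3 -m pendant '[0,0,0,0,0,0,-0.53, 0,0,0,0,0,0,-0.53, 0,0,-0.025,0,0,0,-0.53, 0,0,-0.049,0,0,0,-0.53, 0,0,-0.049,0,0,0,-0.7, 0,0,-0.049,0,0,0,-0.8, 0,0,-0.049,0,0,0,-1, 0,0,-0.049,0,0,0,-1, 0,0,-0.049,0,0,0,-1, 0,0,-0.049,0,0,0,-1]' 30
python3 -c "
from h import *
v=vision
go(.4775,.279,.150,1.0)
go(.5675,-.172,.150,.348)
for k,q in(('wt',(-.02,0)),):pass
print(status.get_obs()['grip_width'])"
```

```text
time_s: 6.7
ee_pos: [0.4782, 0.2798, 0.0395]
eef_rot: [3.141, -0.003, 1.0]
force: [-5.4, -0.0, 19.5]
grip_width: 0.0155
grip_force: 30.0
shift [-1.500e-03 -1.000e-04 -2.211e-01] turn [ 0.0006 -0.0018  0.0003]
shift [-0.6636  0.6384 -0.2223] turn [ 0.     -0.002   0.4154]
0.015538327582861416
```

```bash
python3 -m pendant '[0,0,-0.05,0,0,0,-1, 0,0,-0.15,0,0,0,-1, 0,0,-0.22,0,0,0,-1, 0,0,-0.22,0,0,0,-1, 0,0,-0.22,0,0,0,-1]' 30
python3 - <<'E'
from h import *
a=shot('top');b=shot('side')
o=status.get_obs();print(o['ee_pos'],o['eef_rot'],o['force'],o['grip_width'])
z=o['ee_pos'][2]-.0375
v0=[*o['ee_pos'][:2],z,o['eef_rot'][2]]
rs=near(silhouettes('spacer',b),b,v0)
print(proj(b,[v0[:3]]),[(r['score'],r['extent']) for r in rs])
I=b['pixels'][:,:,::-1].copy()
I=cv2.resize(I,None,fx=S,fy=S,interpolation=2)
m=draw(SH['spacer'],v0,b);cs,_=cv2.findContours(m,0,1);cv2.drawContours(I,cs,-1,(0,0,255),2)
q=proj(b,[v0[:3]])[0];x,y=int(q[0]*S),int(q[1]*S)
cv2.imwrite('pics/s3.png',I[y-320:y+160,x-250:x+250])
E
```

```text
time_s: 7.2
ee_pos: [0.4774, 0.279, 0.1473]
eef_rot: [3.141, -0.0, 1.001]
force: [-0.4, -0.3, -2.8]
grip_width: 0.0159
grip_force: 29.9
[0.47681715 0.2786732  0.14578716] [-3.14024865e+00  2.23917787e-03  1.00047703e+00] [ 0.81479617  0.6638154  -1.370562  ] 0.016054301071204573
[[178.00554702 165.04812975]] [(0.52, [172.7, 146.2, 183.1, 171.4])]
```

View pics/s3.png

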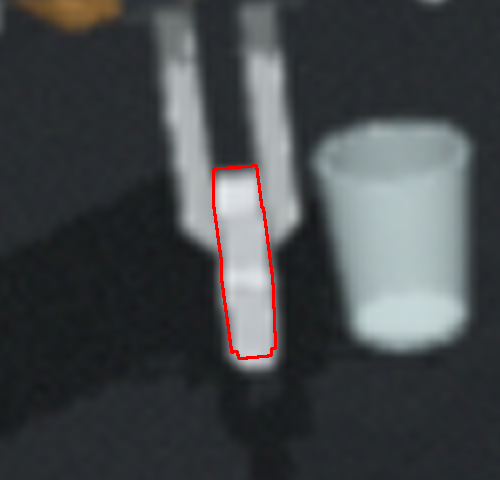

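The spacer hangs upright and is well centred; the drawn outline is about 1 px off, which fits the calibration error. Next: over the wide gap.

```bash
python3 -c "
from h import *
go(.5622,-.1682,.145,.347)"
```

```text
shift [-0.6601  0.6263  0.0022] turn [-4.00e-04  1.80e-03  4.16e-01]
```

```bash
python3 -m pendant '[-0.03,0.03,0,0,0,0.03,-1, -0.1,0.095,0,0,0,0.08,-1, -0.18,0.17,0,0,0,0.13,-1, -0.26,0.247,0,0,0,0.18,-1, -0.34,0.323,0,0,0,0.23,-1, -0.42,0.4,0,0,0,0.28,-1, -0.5,0.475,0,0,0,0.33,-1, -0.57,0.541,0,0,0,0.38,-1, -0.63,0.598,0,0,0,0.416,-1, -0.66,0.6263,0.03,0,0,0.416,-1, -0.66,0.6263,0.07,0,0,0.416,-1, -0.66,0.6263,0.1,0,0,0.416,-1]'
python3 - <<'E'
from h import *
a=shot('top');b=shot('side')
o=status.get_obs();print(o['time_s'],o['ee_pos'],o['eef_rot'],o['force'],o['grip_width'])
z=o['ee_pos'][2]-.0375
V={'spacer':[*o['ee_pos'][:2],z,o['eef_rot'][2]],'tile':[.5455,-.1232,.012,.348],'stop_thin':[.568,-.1843,.012,.346],'stop_thick':[.5234,-.0607,.012,.346]}
out=[]
for p in(a,b):
    I=cv2.resize(p['pixels'][:,:,::-1],None,fx=S,fy=S,interpolation=2)
    for k,v in V.items():
        cs,_=cv2.findContours(draw(SH[k],v,p),0,1);cv2.drawContours(I,cs,-1,(0,0,255),1)
    q=proj(p,[[.562,-.168,.03]])[0]*S;x,y=int(q[0]),int(q[1])
    out.append(I[y-300:y+200,x-280:x+120])
cv2.imwrite('pics/h1.png',np.hstack(out))
for k in('spacer','tile','stop_thin','stop_thick'):
    try: v,f=fit(k,V[k],[b]);print(k,'side',v.round(4),round(f,3))
    except Exception as e: print(k,e)
E
```

```text
time_s: 8.55
ee_pos: [0.5619, -0.1684, 0.0947]
eef_rot: [-3.139, 0.003, 0.345]
force: [0.3, 0.3, -2.2]
grip_width: 0.0156
grip_force: 29.9
8.65 [ 0.56153494 -0.16691601  0.09440907] [-3.13814703  0.00400926  0.34742245] [-0.22682689  0.11404051 -1.76208661] 0.015571857442974802
spacer side [ 0.5516 -0.1736  0.0569  0.3843] 0.134
tile side [ 0.5445 -0.1265  0.012   0.3307] 0.167
stop_thin side [ 0.5702 -0.1864  0.012   0.4045] 0.236
stop_thick division by zero
```

View pics/h1.png

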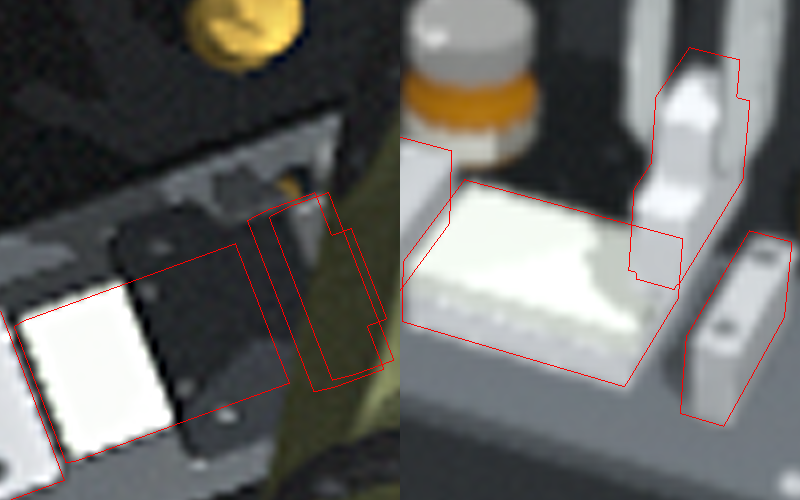

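Run:
```python
from h import *
b=shot('side')
o=status.get_obs();print(o['time_s'],o['ee_pos'],o['eef_rot'],o['force'])
z=o['ee_pos'][2]-.0393
c,s=np.cos(.347),np.sin(.347)
p0=np.array([*o['ee_pos'][:2],z])
e=proj(b,[p0,p0+.001*np.array([c,s,0]),p0+.001*np.array([-s,c,0]),p0+[0,0,.001]]);print('px/mm u,s,z',(e[1:]-e[0]).round(3).tolist())
F=14
def pic(vs):
    I=cv2.resize(b['pixels'][:,:,::-1],None,fx=F,fy=F,interpolation=cv2.INTER_CUBIC)
    for v,k in vs:
        m=cv2.resize(draw(SH[k],v,b),None,fx=F/S,fy=F/S,interpolation=0)
        cs,_=cv2.findContours(m,0,1);cv2.drawContours(I,cs,-1,(0,0,255) if k=='spacer' else (0,160,0),1)
    x,y=(e[0]*F).astype(int); return I[y-390:y+190,x-220:x+180]
L=pic([]);Rr=pic([([*p0,o['eef_rot'][2]],'spacer'),([.568,-.1843,.012,.346],'stop_thin'),([.5455,-.1232,.012,.348],'tile')])
cv2.imwrite('pics/h2.png',np.hstack([L,Rr]))
```

```text
8.9 [ 0.5634358  -0.16737786  0.0984795 ] [ 3.14058359e+00 -1.12614216e-03  3.48039211e-01] [-0.18850152 -0.81666268 -1.75554922]
px/mm u,s,z [[0.135, -0.216], [-0.383, -0.103], [0.025, -0.326]]
```

View pics/h2.png

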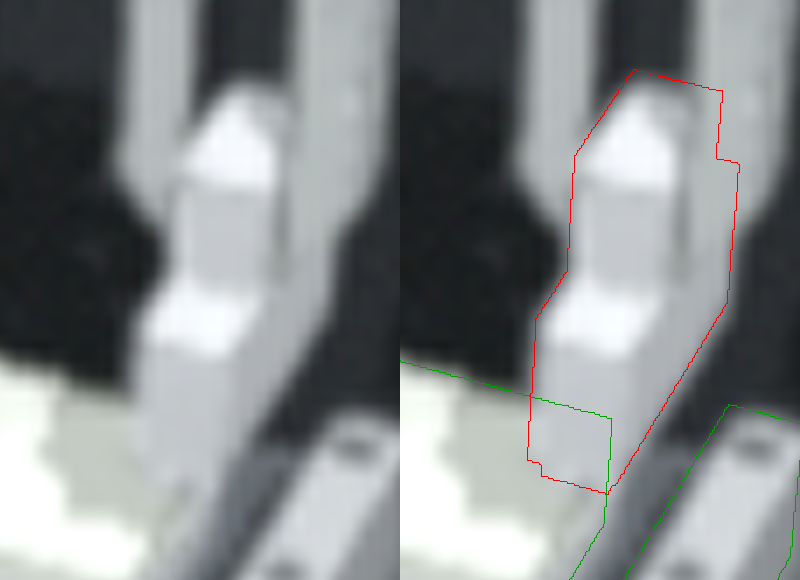

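Side view: relative to their predicted outlines, the held spacer (front-bottom corner around (240,470) in the left half) and the thin stop (top corner (340,410)) are shifted almost equally. So the spacer is lined up with the gap. I'll lower it partway and check the force.

```bash
python3 -m pendant '[0,0,0.01,0,0,0,-1, 0,0,0.02,0,0,0,-1, 0,0,0.03,0,0,0,-1, 0,0,0.04,0,0,0,-1, 0,0,0.045,0,0,0,-1, 0,0,0.045,0,0,0,-1]'
python3 - <<'E'
from h import *
P=[]
for i in range(6):
    p=vision.camera('side'); o=status.get_obs();P.append([*o['ee_pos'],*o['force'],o['eef_rot'][2]])
P=np.array(P);print(P.mean(0).round(4),P.std(0).round(4)); m=P.mean(0)
print('u',m[0]*.94+m[1]*.341,'s',-m[0]*.341+m[1]*.94)
E
```

```text
time_s: 9.5
ee_pos: [0.5627, -0.1678, 0.0744]
eef_rot: [-3.141, 0.001, 0.347]
force: [-0.6, 0.3, -1.4]
grip_width: 0.0156
grip_force: 29.9
[ 0.563  -0.1679  0.0751  0.1568 -0.1166 -1.8245  0.3471] [1.000e-04 0.000e+00 1.000e-04 3.242e-01 5.501e-01 2.682e-01 0.000e+00]
u 0.4719992487432271 s -0.3497684563391571
```

```bash
python3 -m pendant '[0,0,0.01,0,0,0,-1, 0,0,0.02,0,0,0,-1, 0,0,0.03,0,0,0,-1, 0,0,0.036,0,0,0,-1, 0,0,0.04,0,0,0,-1, 0,0,0.04,0,0,0,-1, 0,0,0.04,0,0,0,-1]'
```

```text
time_s: 10.5
ee_pos: [0.563, -0.1678, 0.055]
eef_rot: [3.141, -0.0, 0.347]
force: [0.5, -0.6, -2.4]
grip_width: 0.0158
grip_force: 29.9
```

```bash
python3 -m pendant '[0,0,0.002,0,0,0,-1, 0,0,0.004,0,0,0,-1, 0,0,0.004,0,0,0,-1, 0,0,0.004,0,0,0,-1]'; python3 -m pendant '[0,0,0.001,0,0,0,-1, 0,0,0.003,0,0,0,-1, 0,0,0.003,0,0,0,-1, 0,0,0.003,0,0,0,-1]'
```

```text
time_s: 10.9
ee_pos: [0.563, -0.1678, 0.053]
eef_rot: [3.142, -0.0, 0.347]
force: [0.5, 1.3, -1.9]
grip_width: 0.0159
grip_force: 29.9
time_s: 11.3
ee_pos: [0.563, -0.1679, 0.0517]
eef_rot: [3.141, -0.0, 0.347]
force: [-1.5, 0.4, 2.4]
grip_width: 0.0158
grip_force: 29.9
```

```bash
python3 -m pendant '[0,0,0,0,0,0,-0.6, 0,0,0,0,0,0,-0.55, 0,0,0,0,0,0,-0.5, 0,0,0,0,0,0,-0.4, 0,0,0,0,0,0,-0.4, 0,0,-0.03,0,0,0,-0.4, 0,0,-0.08,0,0,0,-0.4, 0,0,-0.14,0,0,0,-0.4, 0,0,-0.18,0,0,0,-0.3, 0,0,-0.18,0,0,0,0, 0,0,-0.18,0,0,0,0.3]'
python3 - <<'E'
from h import *
b=shot('side')
go(.5455,-.1232,.142,.347+np.pi/2)
F=8;e=proj(b,[[.558,-.16,.03]])[0]
I=cv2.resize(b['pixels'][:,:,::-1],None,fx=F,fy=F,interpolation=cv2.INTER_CUBIC)
x,y=(e*F).astype(int);cv2.imwrite('pics/p1.png',I[y-260:y+240,x-300:x+300])
E
```

```text
time_s: 12.4
ee_pos: [0.5628, -0.1678, 0.1416]
eef_rot: [3.141, -0.0, 0.347]
force: [0.1, 0.2, -0.0]
grip_width: 0.0457
grip_force: 0.0
shift [-0.0018 -0.0952 -0.0024] turn [-7.000e-04  1.000e-04 -9.999e-01]
```

View pics/p1.png

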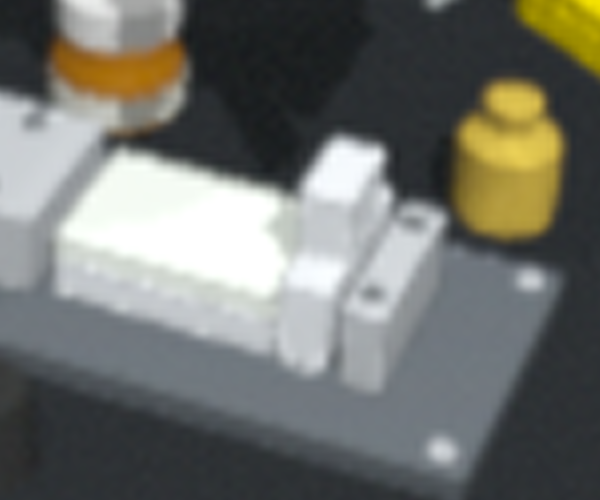

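The spacer stands upright and free in the wide gap, between the tile and the thin stop (about (320,270) in the crop), with its front flush with the stop's front. Now the tile.

```bash
python3 -m pendant '[-0.001,-0.04,0,0,0,-0.1,0.6, -0.0018,-0.0952,0,0,0,-0.2,0.6, -0.0018,-0.0952,0,0,0,-0.3,0.6, -0.0018,-0.0952,0,0,0,-0.4,0.6, -0.0018,-0.0952,0,0,0,-0.5,0.6, -0.0018,-0.0952,0,0,0,-0.6,0.6, -0.0018,-0.0952,0,0,0,-0.7,0.6, -0.0018,-0.0952,0,0,0,-0.8,0.6, -0.0018,-0.0952,0,0,0,-0.9,0.6, -0.0018,-0.0952,0,0,0,-1,0.6, -0.0018,-0.0952,0,0,0,-1,0.6, -0.0018,-0.0952,0,0,0,-1,0.6]'
python3 -c "
from h import *
go(.5455,-.1232,.0155,.347+np.pi/2)"
```

```text
time_s: 13.65
ee_pos: [0.5454, -0.1232, 0.1403]
eef_rot: [-3.14, -0.001, 1.919]
force: [-0.6, -0.3, -0.4]
grip_width: 0.0749
grip_force: 0.0
shift [-0.0003  0.0006  0.2495] turn [-0.0011 -0.0008  0.0007]
```

```bash
python3 -m pendant '[0,0,0.06,0,0,0,0.6, 0,0,0.13,0,0,0,0.6, 0,0,0.2,0,0,0,0.6, 0,0,0.235,0,0,0,0.6, 0,0,0.248,0,0,0,0.6, 0,0,0.248,0,0,0,0.4, 0,0,0.248,0,0,0,0.2, 0,0,0.248,0,0,0,0.05, 0,0,0.248,0,0,0,-0.1, 0,0,0.248,0,0,0,-0.1, 0,0,0.248,0,0,0,-0.1]' 20
```

```text
time_s: 14.75
ee_pos: [0.5464, -0.1235, 0.0185]
eef_rot: [3.14, 0.001, 1.918]
force: [-1.5, 0.1, 6.4]
grip_width: 0.0499
grip_force: 20.0
```

```bash
python3 -m pendant '[0,0,0,0,0,0,-0.1, 0,0,0,0,0,0,-0.1, 0,0,0,0,0,0,-0.1]' 20; python3 -c "
from h import *
go(.5455,-.1232,.0155,.347+np.pi/2)"
```

```text
time_s: 15.05
ee_pos: [0.5464, -0.1235, 0.0184]
eef_rot: [3.14, 0.001, 1.918]
force: [-2.1, 1.0, 7.2]
grip_width: 0.0497
grip_force: 20.0
shift [ 0.0012 -0.0015  0.0059] turn [ 0.0008  0.0006 -0.    ]
```

```bash
python3 -m pendant '[0,0,-0.002,0,0,0,-0.2, 0,0,-0.003,0,0,0,-0.2, -0.002,0,-0.003,0,0,0,-0.2, -0.004,0,-0.003,0,0,0,-0.2, -0.006,0,-0.003,0,0,0,-0.2, -0.006,0,-0.003,0,0,0,-0.2]' 40;  python3 -m pendant '[-0.001,0,0,0,0,0,-0.2, -0.002,0,0,0,0,0,-0.2, -0.003,0,0,0,0,0,-0.2, -0.003,0,0,0,0,0,-0.2]'
```

```text
time_s: 15.65
ee_pos: [0.5469, -0.1263, 0.0189]
eef_rot: [-3.142, -0.0, 1.918]
force: [0.0, -0.6, -1.7]
grip_width: 0.0497
grip_force: 40.0
time_s: 16.05
ee_pos: [0.5474, -0.1276, 0.0189]
eef_rot: [-3.142, -0.0, 1.918]
force: [-0.5, 0.2, -1.9]
grip_width: 0.0493
grip_force: 40.0
```

```bash
python3 -m pendant '[0,0,0.001,0,0,0,-0.2, 0,0,0.002,0,0,0,-0.2, 0,0,0.0025,0,0,0,-0.2, 0,0,0.0025,0,0,0,-0.2]'; python3 -m pendant '[-0.001,0,0,0,0,0,-0.2, -0.002,0,0,0,0,0,-0.2, -0.002,0,0,0,0,0,-0.2, -0.002,0,0,0,0,0,-0.2]'
```

```text
time_s: 16.45
ee_pos: [0.5475, -0.1276, 0.0185]
eef_rot: [3.141, 0.0, 1.918]
force: [-5.4, 1.3, 8.8]
grip_width: 0.0495
grip_force: 40.0
time_s: 16.85
ee_pos: [0.5475, -0.1277, 0.0184]
eef_rot: [-3.141, -0.001, 1.918]
force: [-8.5, 8.2, 12.9]
grip_width: 0.0494
grip_force: 40.0
```

```bash
python3 -m pendant '[-0.001,0,0,0,0,0,-0.2, -0.002,0,0,0,0,0,-0.2, -0.003,0,0,0,0,0,-0.2, -0.003,0,0,0,0,0,-0.2]'
```

```text
time_s: 17.25
ee_pos: [0.5475, -0.1278, 0.0184]
eef_rot: [-3.141, -0.004, 1.918]
force: [-12.4, 17.8, 16.6]
grip_width: 0.0492
grip_force: 40.0
```

```bash
python3 -m pendant '[0,0,-0.0007,0,0,0,-0.2, 0,0,-0.0013,0,0,0,-0.2, 0,0,-0.0013,0,0,0,-0.2, 0,0,-0.0013,0,0,0,-0.2]'
python3 - <<'E'
from h import *
b=shot('side');a=shot('top');o=status.get_obs();print(o['force'],o['moment'],o['ee_pos'],o['eef_rot'])
F=7;im=[]
for p in(b,a):
    e=proj(p,[[.556,-.155,.03]])[0]
    I=cv2.resize(p['pixels'][:,:,::-1],None,fx=F,fy=F,interpolation=cv2.INTER_CUBIC)
    x,y=(e*F).astype(int);im.append(I[y-300:y+200,x-200:x+200])
cv2.imwrite('pics/q1.png',np.hstack(im))
E
```

```text
time_s: 17.65
ee_pos: [0.5475, -0.1279, 0.0185]
eef_rot: [-3.14, -0.004, 1.918]
force: [-8.1, 15.6, 9.8]
grip_width: 0.0496
grip_force: 40.0
[-8.14490901 16.13797655 10.12781024] [3.02274426 1.31477315 0.0863947 ] [ 0.54746181 -0.12784426  0.01846208] [-3.14033537 -0.00377761  1.91834246]
```

View pics/q1.png

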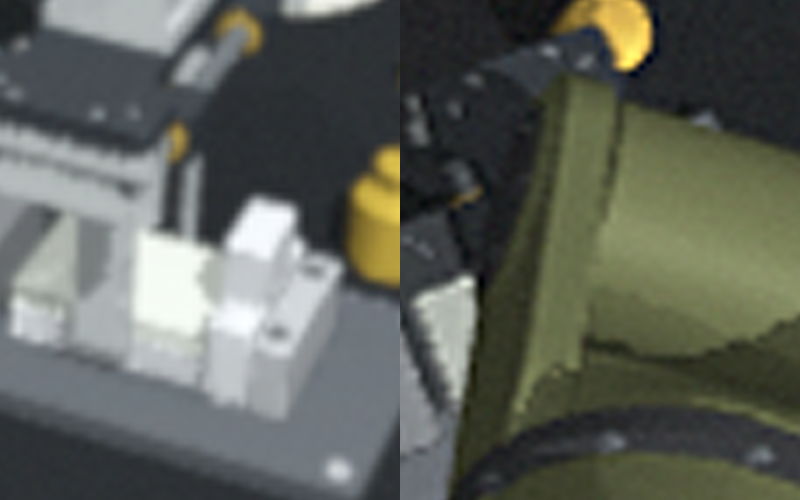

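The side view shows tile, spacer and thin stop in line with no gaps, the spacer upright, and the fingers only on the tile. The push is about 17 N with almost no yaw moment (0.09 N m), so contact is square. Handing in.

```bash
python3 -c "
from h import *
print(order.hand_in())"
```

```text
the job is handed in; nothing more can be done
None
```

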